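# Lock a last post into the sloping bench jack

## Task

Fit the square last post to the bench jack: draw the jack's spring plunger back and park it with about a quarter turn of its handle, then take the square post from the cradle and slide it, plug end first and drilled face up, into the sloping socket. Then turn the handle back so that the plunger's pin drops fully home in the middle one of the post's three holes, and let go. Leave the round post in the cradle and the other things where they are.

Things in the scene. Friction and masses are not known exactly. Their poses are not given: they have to be found in the camera images.
- jack: Grey-painted iron bench jack, fixed to the bench: base plate 140 x 96 x 9 mm, two 5 mm cheek plates (48 mm over both) holding a sloping square socket. Origin under the centre of the base, x axis roughly away from the robot
- socket: The jack's sloping square socket. Origin: where its axis meets the plunger's axis, 80 mm above the bench. x: along the socket, out of its open mouth, rising at 28 degrees from level, away from the robot; z: along the plunger to its handle, 28 degrees from vertical, leaning to the robot; y level. Tunnel 31 x 31 mm inside, x = -40 to +40 mm, open at both ends, 38 mm outside. No end stop
- mouth (a point): Centre of the socket's mouth, at socket (40 mm, 0, 0). Lips flare out 4 mm all round up to socket x = 50 mm. A lining with some drag holds the post wherever it is left in the socket
- seat (a point): Point on the plunger's axis at socket (0, 0, 14 mm), level with the upper face of a post in the socket: the mouth of the post's middle hole belongs here
- plunger (a joint): Spring plunger, round-nosed pin 10 mm thick; m along the socket's z: 0 = fully home (the pin reaches 8 mm below the upper face of a post, and blocks the empty socket), about 0.006 = nose resting on the post's face beside a hole, about 0.0115 = parked, 0.016 = end of travel. The spring pulls it home, 6 N at 0, 11 N at the end
- handle (a joint): Turn of the plunger's handle about the socket's z, rad, -1.5 to 1.5. 0 = bar along the socket, cross pin in the collar's slot: it turns only when drawn back 13 mm or more and drops home only within about 0.35 of 0. Drawn back, turned more than 0.7 either way (1.35 is good) and let go, it stays parked, 12 mm out
- grip (a point): Centre of the plunger's black bar handle (T-handle): 44 mm long, 12 mm wide, 12 mm high along socket z; at socket (0, 0, 62 mm) when home, moving with the plunger. Under the bar is a thin stem; the 24 mm collar below reaches up to socket z = 43 mm
- post: Square last post: steel tube 28 x 28 x 190 mm with a 44 mm round flange and a 14 mm pin at one end, about 0.45 kg, balance 115 mm from the other, plug end. Origin: on the axis at the plug end (black plug stands 3 mm out); x: along the tube to the flange; z: out of the drilled face, which has three 13 mm holes 22, 44 and 66 mm from the plug end. Starts in the cradle, drilled face up
- middle_hole (a point): Mouth of the square post's middle hole: on the drilled face, 44 mm from the plug end
- round_post: Round last post, not wanted: 28 mm plain steel tube without holes, otherwise the same size and axes as the square one; lies in the cradle's other notch (which notch varies)
- cradle: Fixed wooden cradle, base 124 x 176 x 12 mm, origin under its centre. Two notched cross boards 14 mm thick, 42 mm high, at x = -48 and +48 mm; notches 32 mm wide at y = -48 and +48 mm hold the posts level along x, axis 42 mm above the bench, flanges to +x; each tube is free between the boards 95 to 165 mm from its plug end
- bolt: Bystander: hexagon bolt, 58 mm long, lying at the right-hand side of the jack; origin under its centre
- foot_plate_3: Bystander: steel foot plate with two upright cheeks, 130 x 84 x 33 mm; origin under its centre

How it is judged:
By the outcome, as a careful person would: the job done as asked, in the order asked, and still so for the second after the job is handed in, with the robot touching nothing.
It also fails if it takes over 61 s, if anything falls off the work surface, if the arm or the gripper's body presses on something with over 40 N, if the wrist force passes 120 N, or if a joint passes its speed limit or range.

## Robot

A 6-joint arm with a two-finger parallel gripper is mounted at the origin on the work surface; the furniture and walls round the work are solid. World frame = base frame: x ahead of the robot, y to its left, z up, the work surface at z = 0. Lengths are in m, angles in rad, forces in N, time in s.
With the tool pointing down it reaches from about 0.35 to 1 m from the base axis. Payload 7.1 kg.
Tool frame: the origin (TCP) lies at the very end of the fingers, on their centre line; the grasp point (between the pads) lies 19 mm behind it; z points along the fingers, y is the line along which they close (so a half turn about z gives the same grasp; the last joint's range is limited). The gripper opens to 85 mm and grips with 20 to 120 N. Pads are 22 mm wide; open, the fingers measure 114 mm over their backs; the gripper's body (76 mm by 85 mm) begins 54 mm behind the grasp point. The pads swing forward as they close: fully open they stand 13 mm farther back than shut.
Start: joints at [-1.278, 0.423, 1.63, -0, 1.089, -0.019], TCP at [0.192, -0.595, 0.231] pointing down, gripper open.
Joint ranges: [-3, 3], [-0.9, 2.11], [0.09, 2.58], [-1.31, 4.45], [0.11, 2.69], [-2.54, 2.54]. Speed limits (rad/s): [2.39, 2.39, 3.01, 3.14, 3.14, 3.14].

## Interface

Orientations are given as a unit quaternion [x, y, z, w].
In Python, from bench import * gives the robot as it stands.
- The arm moves only by the tool drive_tool, never from a script. Its argument "steps" is a list of rows, each a list of 7 numbers: the shift along the tool's x, y, z in mm, then the turn, a rotation vector about the tool's x, y, z in degrees, then the closure, from -1 (fully open) to 1 (shut). A call has 1 to 8 rows; each row is the pose to reach, as a shift and turn from the pose commanded when the call began, along the tool's axes at that moment; what a row does not reach only later rows make up. A row lasts 1/12 s, in which the tool goes at most 41.7 mm and 7.16 degrees, less where a joint would pass 70% of its speed; a pose out of reach is approached as far as the arm can. A call with a gripper value outside its range is refused whole. The fingers move at their own pace and stop on an object; "force" is the grip in N (left out, the last holds). Time passes only in rows, so rows that repeat a pose let the fingers close. It gives the time, the measured TCP pose, the force, the opening and the grip force at its end, in the units of the state.
- get_obs(): the state, without advancing time (a new reading comes with each control period).
- capture(name): name is "scene" or "top" or "wrist"; returns the picture (400x640x3 uint8, red, green, blue); there is no depth.
- calibration(name): a dict with "fx", "fy", "cx", "cy" (pixels), "R" (3x3) and "t" (3): a world point X has camera coordinates R X + t. Camera axes: x right, y down, z forward; pixel columns grow to the right and rows downward; lengths in m; the calibration is good to about 2 mm. A picture is of the moment at which its call begins: read the wrist's pose just before it. calibration takes no time and is no camera call; for the wrist camera it gives the pose at the moment of the call.
- finish_job(): hands the job in; it is judged then, once.
The state is a dict: "clock": time; "joint_pos": joint angles; "joint_velocities": joint speeds; "effort": joint torques, N m; "tcp_pos": TCP position; "eef_rot": TCP orientation; "force": force on the tool from outside, world axes, zero at the start; "moment": the same for the moment, N m; "width": finger opening in m; "gripper_force": force on a finger pad.
Only numpy, scipy, OpenCV 4.12 (cv2) and the standard library are available. Lean on these libraries where they do the work, as an engineer would, in place of code of your own. Each camera call takes 0.05 s, during which the arm holds its last target. There are 200 camera calls.

## Working session

There is one attempt and no reset: what is moved stays moved. The work goes in short steps, Python scripts to look and compute and a tool call to move; the robot and the scene stay as the last step left them, time stands still between calls to the robot, and variables do not carry over. Pictures are saved under pics/ and viewed, at most 10 in all, crops included, and the job is handed in when it is done.

Besides the shell and the picture viewer there is one more tool, called after ">>>" as name([rows], argument=value, ...), one row to a line, values as JSON. drive_tool: Moves the arm, as the interface text tells. Its arguments: {"type":"object","properties":{"steps":{"type":"array"},"force":{"type":"number"}},"required":["steps"]}

```bash
mkdir -p pics; ls; python3 - <<'E'
from bench import *
import cv2
o=get_obs();print(o)
for n in ["scene","top"]:
    c=calibration(n);print(n,c)
    cv2.imwrite(f"pics/{n}0.png",cv2.cvtColor(capture(n),cv2.COLOR_RGB2BGR))
a=cv2.imread("pics/scene0.png");b=cv2.imread("pics/top0.png")
cv2.imwrite("pics/s.png",a);
E
```

```text
pics
{'clock': 0.0, 'joint_pos': array([-1.27797008e+00,  4.23862203e-01,  1.63074554e+00, -6.51539190e-06,
        1.08859346e+00, -1.90289266e-02]), 'joint_velocities': array([-0.00057293, -0.00159331,  0.00164102, -0.00119915,  0.0016121 ,
        0.00023978]), 'effort': array([-1.31124758e-03, -5.57392716e+01, -2.81740040e+01, -1.80608022e-04,
        7.39632145e-03,  1.00709218e-05]), 'tcp_pos': array([ 0.19160393, -0.59429732,  0.23051054]), 'eef_rot': array([ 9.87867351e-01,  1.55297941e-01, -1.12618872e-04, -7.96358412e-04]), 'force': array([-0.01264219,  0.40188456, -0.40217615]), 'moment': array([0.02643853, 0.04792536, 0.01391773]), 'gripper_force': 0.0, 'width': 0.08536405261890094}
scene {'fx': 363.1581512339924, 'fy': 363.1581512339924, 'cx': 314.6490309087164, 'cy': 198.70975506782827, 'R': array([[ 0.58351644, -0.81190065, -0.01805273],
       [-0.42247117, -0.28449694, -0.86056935],
       [ 0.69356087,  0.50978312, -0.50901326]]), 't': array([-0.33909964,  0.28549293,  0.56755411])}
top {'fx': 366.04643264014425, 'fy': 366.04643264014425, 'cx': 317.0082317409694, 'cy': 198.8161531826015, 'R': array([[ 0.0111366 , -0.99966666,  0.02329266],
       [-0.99562135, -0.01324763, -0.09253446],
       [ 0.09281218, -0.02216015, -0.995437  ]]), 't': array([-0.05402488,  0.55120241,  0.92344124])}
```

View pics/scene0.png

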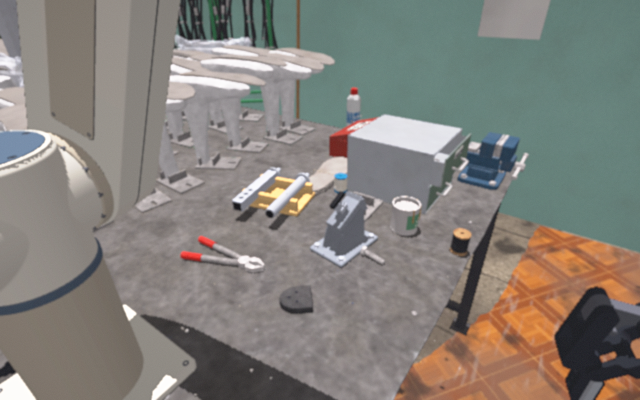

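View pics/top0.png

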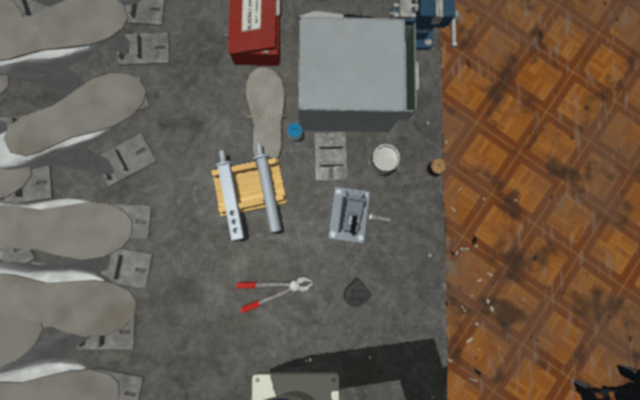

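Scene: the cradle is at (275,190) and the jack at (343,230). Top: the square post with holes is the left one, (220,150) to (236,240). The jack is at (350,215), the bolt at (378,217) and the foot plate at (330,157). Next I'll enlarge both views.

```bash
cat > h.py <<'E'
import numpy as np, cv2
from scipy.spatial.transform import Rotation as R
from bench import *
def ray(c,px):
    d=np.array([(px[0]-c['cx'])/c['fx'],(px[1]-c['cy'])/c['fy'],1.])
    d=c['R'].T@d; return -c['R'].T@c['t'], d/np.linalg.norm(d)
def tri(obs):
    "obs: list of (calib,px) -> point, worst ray miss"
    A=np.zeros((3,3));b=np.zeros(3);rs=[ray(*o) for o in obs]
    for o,d in rs:
        P=np.eye(3)-np.outer(d,d);A+=P;b+=P@o
    X=np.linalg.solve(A,b)
    return X,max(np.linalg.norm((np.eye(3)-np.outer(d,d))@(X-o)) for o,d in rs)
def proj(c,X):
    p=c['R']@np.asarray(X)+c['t'];return np.array([c['fx']*p[0]/p[2]+c['cx'],c['fy']*p[1]/p[2]+c['cy']])
def onz(c,px,z):
    o,d=ray(c,px);return o+d*(z-o[2])/d[2]
def crop(img,x,y,w,h,s):
    return cv2.resize(img[y:y+h,x:x+w],None,fx=s,fy=s,interpolation=cv2.INTER_CUBIC)
def jackT(x,y,yaw):
    "socket frame in world (R,p) given socket origin xy, yaw"
    a=np.radians(28);c,s=np.cos(a),np.sin(a)
    Rl=np.array([[c,0,-s],[0,1,0],[s,0,c]])
    return R.from_euler('z',yaw).as_matrix()@Rl, np.array([x,y,.08])
def delta(pt,Rt):
    "shift(mm)/rotvec(deg) from measured pose to target tcp pose"
    o=get_obs();R0=R.from_quat(o['eef_rot']).as_matrix()
    return (R0.T@(np.asarray(pt)-o['tcp_pos'])*1000).round(1),np.degrees(R.from_matrix(R0.T@Rt).as_rotvec()).round(2)
E
python3 - <<'E'
import cv2
from h import crop
import numpy as np
a=cv2.imread("pics/scene0.png");b=cv2.imread("pics/top0.png")
m=np.vstack([crop(b,200,130,200,120,4)[:300*2][:480]])
cv2.imwrite("pics/c1.png",m)
cv2.imwrite("pics/c2.png",crop(a,225,155,170,115,4))
E
```

```text
(no output)
```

View pics/c1.png

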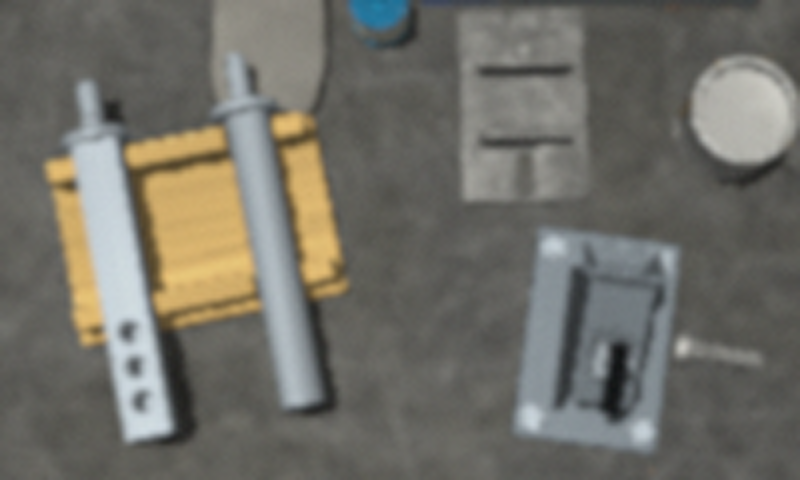

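View pics/c2.png

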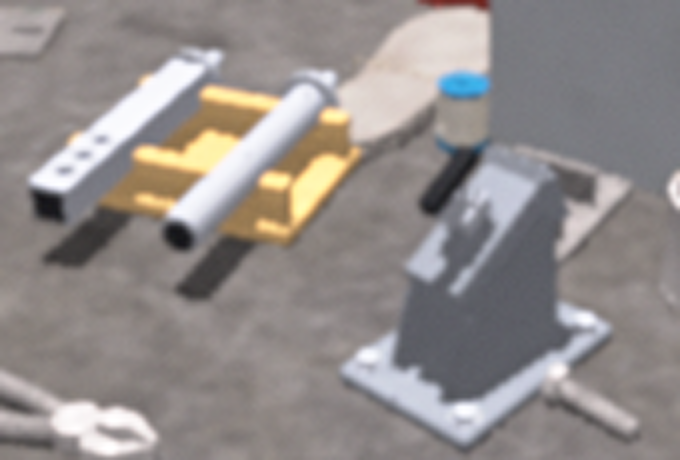

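Crop 1 (top): holes at (128,332), (134,366), (141,402). Base-plate corners at (540,228), (680,243), (655,452), (513,437). Handle bar centre about (616,380). Crop 2 (scene): the same holes at (101,139), (83,155), (64,170). Handle bar (428,203) to (475,155). Base corners at (465,440), (342,370), (612,325).

```bash
python3 - <<'E'
from h import *
T=calibration("top");S=calibration("scene")
t=lambda x,y:((x+.5)/4-.5+200,(y+.5)/4-.5+130)
s=lambda x,y:((x+.5)/4-.5+225,(y+.5)/4-.5+155)
for n,a,b in [("hole far",(128,332),(101,139)),("mid",(134,366),(83,155)),("near",(141,402),(64,170)),("handle",(616,380),(451,180)),("base nearR",(655,452),(465,440)),("base nearL",(513,437),(342,370)),("base farR",(680,243),(612,325)),("flange sq",(95,132),(203,57))]:
    X,e=tri([(T,t(*a)),(S,s(*b))]);print(n,X.round(4),round(e,4))
cs=np.array([onz(T,t(*p),.009) for p in [(540,228),(680,243),(655,452),(513,437)]])
print(cs.round(4),cs.mean(0))
f=(cs[0]+cs[1]-cs[2]-cs[3])/2;print("len",np.linalg.norm(f),"yaw",np.arctan2(f[1],f[0]),"w",np.linalg.norm(cs[0]-cs[1]))
h=[onz(T,t(*p),.056) for p in [(128,332),(134,366),(141,402),(95,132)]];print(np.array(h).round(4))
E
```

```text
hole far [0.5123 0.1653 0.0549] 0.0008
mid [0.4911 0.1612 0.0538] 0.0007
near [0.4688 0.156  0.0548] 0.0007
handle [ 0.4843 -0.1303  0.1347] 0.0012
base nearR [ 0.4399 -0.1709  0.0074] 0.0003
base nearL [ 0.4499 -0.079   0.0074] 0.0022
base farR [ 0.5782 -0.1878  0.0065] 0.0002
flange sq [0.639  0.1875 0.0588] 0.0031
[[ 0.5865 -0.094   0.009 ]
 [ 0.5778 -0.1872  0.009 ]
 [ 0.4398 -0.1705  0.009 ]
 [ 0.4485 -0.0773  0.009 ]] [ 0.51315737 -0.13224631  0.009     ]
len 0.13902124350765638 yaw -0.12079474622904954 w 0.09355973880383135
[[0.5117 0.1657 0.056 ]
 [0.4906 0.1613 0.056 ]
 [0.4684 0.1562 0.056 ]
 [0.6375 0.1905 0.056 ]]
```

```bash
cat >> h.py <<'E'
JX,JY,JYAW=.5131,-.1330,-.121
FL=np.diag([1,-1,-1.])
def sock(p,yaw=0,pitch=0):
    "tcp target: TCP at socket point p (mm), tool x along socket x turned by yaw about socket z"
    M,o=jackT(JX,JY,JYAW)
    return o+M@np.array(p)/1000, M@R.from_euler('z',yaw).as_matrix()@FL
E
python3 - <<'E'
from h import *
print(delta(*sock((0,0,160))), sock((0,0,160))[0])
c=calibration("wrist");o=get_obs();R0=R.from_quat(o['eef_rot']).as_matrix()
cp=-c['R'].T@c['t'];print("cam in tool",R0.T@(cp-o['tcp_pos']),"axes",(c['R']@R0).round(3),c['fx'])
T=calibration("top");S=calibration("scene")
print("box base front",onz(T,(305,128),0),onz(T,(410,131),0),"scene base",onz(S,(350,190),0))
print("box top",tri([(T,(304,111)),(S,(352,137))]))
print("cup top",onz(T,(386,157),.08))
E
```

```text
(array([ 379.3, -372. ,    9.9]), array([-6.14, 27.58, 24.28])) [ 0.43853376 -0.12393319  0.22127161]
cam in tool [ 0.07013641 -0.00109339 -0.14136889] axes [[ 0.001  1.     0.001]
 [-0.962  0.001 -0.274]
 [-0.274 -0.001  0.962]] 342.904072816906
box base front [ 0.74676214 -0.01313594  0.        ] [ 0.74352571 -0.29965685  0.        ] scene base [ 0.7448113 -0.0116332  0.       ]
box top (array([ 0.73777792, -0.01400605,  0.16860355]), np.float64(0.0017163398352063196))
cup top [ 0.65339599 -0.21632949  0.08      ]
```

>>> drive_tool([
  [40,-39,1,-1,4,4,-1],
  [80,-78,2,-2,8.5,7.5,-1],
  [120,-117,3,-3,13,11,-1],
  [155,-152,4,-3.8,17,15,-1],
  [190,-186,5,-4.6,21,18.5,-1],
  [225,-221,6,-5.4,24,21.5,-1],
  [260,-255,7,-6.1,27.5,24.3,-1],
  [295,-289,8,-6.1,27.6,24.3,-1],
])

```text
clock: 0.77
tcp_pos: [0.3453, -0.2969, 0.2237]
eef_rot: [0.968, -0.061, 0.242, 0.014]
force: [1.5, 0.0, -0.9]
width: 0.0857
gripper_force: 0.0
```

```bash
python3 - <<'E'
from h import *
print(delta(*sock((0,0,160))),get_obs()['tcp_pos'],get_obs()['joint_pos'].round(2))
E
```

```text
(array([  61. , -183.3,   35.9]), array([-0.02, -0.09, -0.32])) [ 0.34534617 -0.29688315  0.22368912] [-0.97  0.07  2.24  0.68  0.6   0.2 ]
```

>>> drive_tool([
  [12,-36,7,0,0,0,-1],
  [24,-72,14,0,0,0,-1],
  [36,-108,21,0,0,0,-1],
  [48,-144,28,0,0,0,-1],
  [61,-183,36,0,0,0,-1],
  [61,-183,36,0,0,0,-1],
  [61,-183,36,0,0,0,-1],
])

```text
clock: 1.35
tcp_pos: [0.4397, -0.1241, 0.2217]
eef_rot: [0.969, -0.056, 0.242, 0.014]
force: [-0.4, -0.3, -0.3]
width: 0.0853
gripper_force: 0.0
```

```bash
python3 - <<'E'
from h import *
print(delta(*sock((0,0,160))),get_obs()['joint_velocities'].round(2))
c=calibration("wrist");im=capture("wrist");np.save("w1.npy",{'c':c},allow_pickle=True)
cv2.imwrite("pics/w1.png",im[...,::-1])
for n,p in [("grip",(0,0,68)),("mouth",(40,0,0)),("barA",(22,0,68)),("barB",(-22,0,68)),("lipL",(50,19.5,19.5)),("lipR",(50,-19.5,19.5))]: print(n,proj(c,sock(p)[0]))
E
```

```text
(array([-1.2, -0.1, -0.2]), array([-0.11, -0.04,  0.26])) [-0.07 -0.    0.    0.05  0.01 -0.11]
grip [323.07431124 205.5142337 ]
mouth [323.12196781 138.87403405]
barA [323.30141904 175.09045946]
barB [322.85817146 234.46871176]
lipL [299.11651502 128.64986946]
lipR [347.49218205 128.91699434]
```

View pics/w1.png

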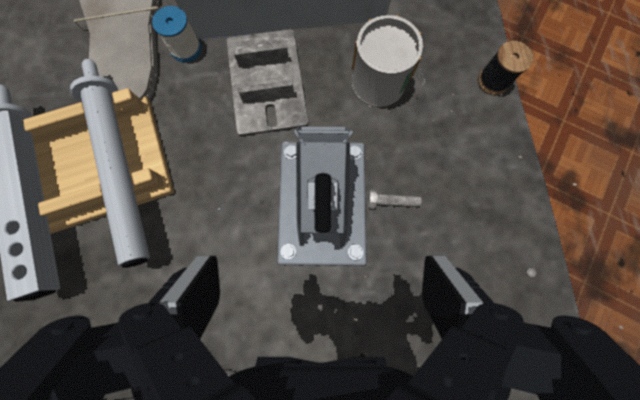

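The wrist view shows the bar handle from (323,174) to (323,233) and the lips at about (300..348,129). The model predicts the bar at 175 to 234, so the jack pose is good to about 1 mm. I'll go in and grasp the handle.

>>> drive_tool([
  [-1,0,30,0,0,0.2,-1],
  [-1,0,60,0,0,0.2,-1],
  [-1,0,85,0,0,0.2,-1],
  [-1,0,102,0,0,0.2,-1],
  [-1,0,113,0,0,0.2,-1],
  [-1,0,113,0,0,0.2,-0.3],
  [-1,0,113,0,0,0.2,0.3],
  [-1,0,113,0,0,0.2,1],
], force=60)

```text
clock: 2.07
tcp_pos: [0.4905, -0.1339, 0.1219]
eef_rot: [0.968, -0.061, 0.242, 0.015]
force: [-0.6, -0.2, 0.2]
width: 0.0515
gripper_force: 0.0
```

>>> drive_tool([
  [0,0,0,0,0,0,1],
  [0,0,0,0,0,0,1],
  [0,0,0,0,0,0,1],
  [0,0,0,0,0,0,1],
  [0,0,0,0,0,0,1],
])

```text
clock: 2.48
tcp_pos: [0.491, -0.1321, 0.1225]
eef_rot: [0.968, -0.06, 0.243, 0.014]
force: [-3.7, 5.0, 10.1]
width: 0.0111
gripper_force: 59.6
```

```bash
python3 - <<'E'
from h import *
print(delta(*sock((0,0,47))),get_obs()['force'],get_obs()['joint_pos'].round(2))
E
```

```text
(array([-0.5, -1.8,  0.9]), array([-0.09, -0.11, -0.15])) [-3.70797403  4.99779838 10.13209792] [-0.35  0.34  2.27  1.07  0.12  0.3 ]
```

>>> drive_tool([
  [0,-1,-4,0,0,0,1],
  [0,-1.5,-8,0,0,0,1],
  [0,-1.5,-12,0,0,0,1],
  [0,-1.5,-15,0,0,0,1],
  [0,-1.5,-16.5,0,0,0,1],
  [0,-1.5,-16.5,0,0,0,1],
  [0,-1.5,-16.5,0,0,0,1],
])

```text
clock: 3.07
tcp_pos: [0.4838, -0.1308, 0.1364]
eef_rot: [0.968, -0.06, 0.242, 0.015]
force: [5.7, -1.7, -9.3]
width: 0.0104
gripper_force: 58.4
```

```bash
python3 - <<'E'
from h import *
print(delta(*sock((0,0,47))),get_obs()['force'],get_obs()['joint_pos'].round(2))
E
```

```text
(array([-0.6, -1.3, 16.6]), array([ 0.05, -0.09, -0.17])) [ 5.66438939 -1.68884874 -9.25662679] [-0.35  0.29  2.27  0.85  0.14  0.52]
```

>>> drive_tool([
  [0,0.2,0,0,0,-6,1],
  [0,0.2,0,0,0,-13,1],
  [0,0.2,0,0,0,-20,1],
  [0,0.2,0,0,0,-27,1],
  [0,0.2,0,0,0,-34,1],
  [0,0.2,0,0,0,-41,1],
  [0,0.2,0,0,0,-48,1],
  [0,0.2,0,0,0,-55,1],
])

```text
clock: 3.73
tcp_pos: [0.4838, -0.1306, 0.1363]
eef_rot: [0.885, 0.396, 0.208, 0.125]
force: [6.7, 0.8, -9.6]
width: 0.0109
gripper_force: 58.4
```

>>> drive_tool([
  [0,0,0,0,0,-6,1],
  [0,0,0,0,0,-12,1],
  [0,0,0,0,0,-18,1],
  [0,0,0,0,0,-23,1],
  [0,0,0,0,0,-23,1],
  [0,0,0,0,0,-23,1],
])

```text
clock: 4.23
tcp_pos: [0.4838, -0.1305, 0.1362]
eef_rot: [0.79, 0.563, 0.179, 0.163]
force: [6.6, 0.6, -9.4]
width: 0.0103
gripper_force: 58.4
```

```bash
sed -i 's/JX,JY,JYAW=.*/JX,JY,JYAW=.5131,-.1318,-.121/' h.py; python3 - <<'E'
from h import *
print(delta(*sock((0,0,47),1.35)),get_obs()['force'],get_obs()['moment'],get_obs()['joint_pos'].round(2))
E
```

```text
(array([ 2.1, -1. , 16.4]), array([ 0.05, -0.02,  0.52])) [ 6.57719617  0.59206242 -9.42831608] [ 0.23676206 -0.10874705  0.20158194] [-0.35  0.29  2.27  0.85  0.14 -0.84]
```

>>> drive_tool([
  [0,0,2,0,0,0,1],
  [0,0,4.5,0,0,0,1],
  [0,0,5,0,0,0,1],
  [0,0,5,0,0,0,1],
])

```text
clock: 4.57
tcp_pos: [0.4858, -0.1307, 0.1326]
eef_rot: [0.79, 0.563, 0.179, 0.164]
force: [-4.7, 3.3, 10.4]
width: 0.0107
gripper_force: 61.8
```

```bash
sed -i 's/JX,JY,JYAW=.*/JX,JY,JYAW=.5133,-.1342,-.121/' h.py; python3 - <<'E'
from h import *
print(delta(*sock((0,0,47),1.35)),get_obs()['force'])
E
```

```text
(array([-0.2, -0.2, 12.5]), array([ 0.12, -0.03,  0.49])) [-4.69839388  3.33805679 10.42649677]
```

>>> drive_tool([
  [0,0,0,0,0,0,0.5],
  [0,0,0,0,0,0,0],
  [0,0,0,0,0,0,-1],
  [0,0,-3,0,0,0,-1],
  [0,0,-20,0,0,0,-1],
  [0,0,-50,0,0,0,-1],
  [0,0,-80,0,0,0,-1],
  [0,0,-80,0,0,0,-1],
])

```text
clock: 5.23
tcp_pos: [0.4482, -0.1269, 0.2062]
eef_rot: [0.79, 0.562, 0.18, 0.166]
force: [0.7, -0.3, -0.2]
width: 0.0852
gripper_force: 0.0
```

```bash
python3 - <<'E'
from h import *
c=calibration("wrist");im=capture("wrist");cv2.imwrite("pics/w2.png",im[...,::-1])
for dz in (0,11.5,15): print(dz,[proj(c,sock((a*np.cos(1.35),a*np.sin(1.35),68+dz))[0]).round(1) for a in (22,-22)])
Rt=R.from_euler('z',.2).as_matrix()@FL
print(delta((.575,.178,.15),Rt),get_obs()['force'],get_obs()['joint_pos'].round(2))
E
```

```text
0 [array([319.1, 181.1]), array([318.6, 244.5])]
11.5 [array([319.1, 185.2]), array([318.6, 251.6])]
15 [array([319.1, 186.6]), array([318.6, 253.9])]
(array([321.9, -16.5,  89.7]), array([ 22.15, -19.7 ,  58.17])) [0.31751143 0.01004145 0.43479408] [-0.38  0.08  2.3   0.41  0.31 -0.4 ]
```

View pics/w2.png

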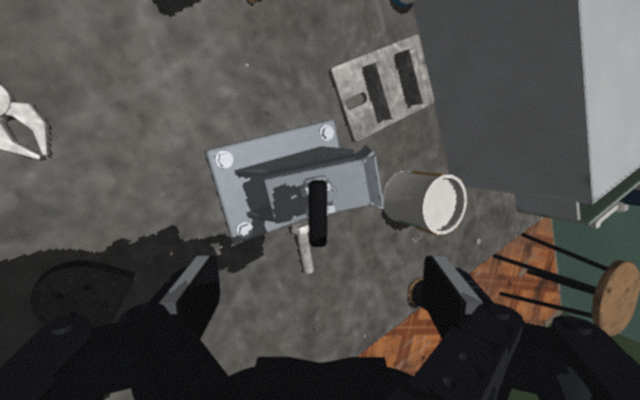

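The handle bar is at (318,180) to (318,246). It is turned across, and its length of 66 px matches the parked height, so the plunger is parked. On to the post.

>>> drive_tool([
  [30,-2,0,2,-2,6,-1],
  [62,-3,8,4.5,-4,12,-1],
  [95,-5,17,7,-6,18,-1],
  [128,-6,27,9,-8,24,-1],
  [161,-8,37,11,-10,30,-1],
  [194,-10,47,13,-12,36,-1],
  [227,-12,57,15.5,-14,42,-1],
  [260,-13,67,18,-16,48,-1],
])

```text
clock: 5.95
tcp_pos: [0.5106, 0.0339, 0.1771]
eef_rot: [0.922, 0.365, 0.101, 0.083]
force: [0.1, -0.9, -0.0]
width: 0.0855
gripper_force: 0.0
```

```bash
sed -i 's/JX,JY,JYAW=.*/JX,JY,JYAW=.5133,-.1336,-.121/' h.py; python3 - <<'E'
from h import *
Rt=R.from_euler('z',.2).as_matrix()@FL
print(delta((.575,.178,.15),Rt),get_obs()['joint_pos'].round(2))
E
```

```text
(array([141.9, -67.5,  30.6]), array([ 10.79, -10.74,  31.57])) [ 0.1   0.25  2.08 -0.19  0.58  1.07]
```

>>> drive_tool([
  [29,-14,6,2,-2,6.3,-1],
  [58,-28,12,4.3,-4.3,12.6,-1],
  [87,-41,19,6.5,-6.5,19,-1],
  [115,-55,25,8.6,-8.6,25.2,-1],
  [142,-67,31,10.8,-10.7,31.5,-1],
  [142,-67,31,10.8,-10.7,31.5,-1],
  [142,-67,31,10.8,-10.7,31.5,-1],
])

```text
clock: 6.53
tcp_pos: [0.5758, 0.1781, 0.149]
eef_rot: [0.995, 0.104, 0.001, 0.0]
force: [-0.0, 0.5, -0.5]
width: 0.0853
gripper_force: 0.0
```

```bash
python3 - <<'E'
from h import *
Rt=R.from_euler('z',.2).as_matrix()@FL
print(delta((.575,.178,.15),Rt),get_obs()['joint_velocities'].round(2),get_obs()['joint_pos'].round(2))
c=calibration("wrist");im=capture("wrist");cv2.imwrite("pics/w3.png",im[...,::-1])
print([proj(c,X).round(1) for X in [(.5123,.1653,.0549),(.4911,.1612,.0538),(.4688,.156,.0548)]])
np.savez("w3.npz",**c)
E
```

```text
(array([-0.8, -0.1, -1. ]), array([ 0.03, -0.09,  0.5 ])) [-0.02 -0.04  0.06 -0.02  0.   -0.01] [ 0.28  0.49  1.74 -0.    0.91  1.64]
[array([321.3, 285.4]), array([320.8, 309.2]), array([321.4, 334.9])]
```

View pics/w3.png

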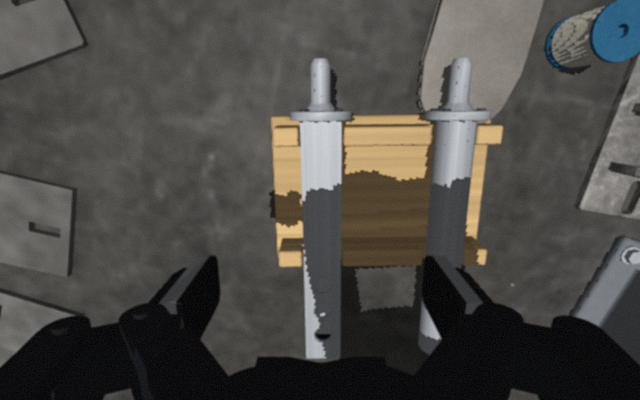

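The square post is centred at column 321.5 (row 125) and column 323 (row 345), parallel to the tool. The near hole is at (323,335), as predicted. The flange is at row 117, and the round post stays clear of the right finger.

```bash
python3 - <<'E'
from h import *
c=dict(np.load("w3.npz"));o=get_obs();R0=R.from_quat(o['eef_rot']).as_matrix()
for px in [(321.5,130),(322.3,240),(323,345),(323,335)]:
    X=onz(c,px,.056);print(px,X.round(4),(R0.T@(X-o['tcp_pos'])*1000).round(1))
for px in [(290,267),(290,250),(290,143),(290,118)]:
    X=onz(c,px,.042);print("board",(R0.T@(X-o['tcp_pos'])*1000).round(1))
X=onz(c,(320,112),.064);print("flange",(R0.T@(X-o['tcp_pos'])*1000).round(1))
E
```

```text
(321.5, 130) [0.627  0.1897 0.056 ] [53.6 -1.7 93.4]
(322.3, 240) [0.5495 0.1725 0.056 ] [-25.8  -1.   93.3]
(323, 345) [0.4606 0.1529 0.056 ] [-1.169e+02 -1.000e-01  9.320e+01]
(323, 335) [0.4698 0.1549 0.056 ] [-107.4   -0.2   93.2]
board [-54.8 -26.6 107.3]
board [-40.1 -26.3 107.3]
board [ 43.3 -24.4 107.4]
board [ 60.8 -24.  107.4]
flange [65.5 -2.7 85.4]
```

>>> drive_tool([
  [0.5,-1.2,30,0,0,-0.3,-1],
  [0.5,-1.2,65,0,0,-0.3,-1],
  [0.5,-1.2,95,0,0,-0.3,-1],
  [0.5,-1.2,115,0,0,-0.3,-1],
  [0.5,-1.2,125,0,0,-0.3,-1],
  [0.5,-1.2,125,0,0,-0.3,-0.4],
  [0.5,-1.2,125,0,0,-0.3,0],
  [0.5,-1.2,125,0,0,-0.3,0.3],
], force=90)

```text
clock: 7.25
tcp_pos: [0.5772, 0.178, 0.0279]
eef_rot: [0.994, 0.105, 0.003, 0.0]
force: [-0.3, 0.3, 0.3]
width: 0.0516
gripper_force: 0.0
```

>>> drive_tool([
  [0,0,0,0,0,0,0.6],
  [0,0,0,0,0,0,1],
  [0,0,0,0,0,0,1],
  [0,0,0,0,0,0,1],
])

```text
clock: 7.58
tcp_pos: [0.5776, 0.1783, 0.0283]
eef_rot: [0.994, 0.105, 0.003, 0.0]
force: [-1.3, -1.2, 6.3]
width: 0.027
gripper_force: 89.7
```

```bash
python3 - <<'E'
from h import *
o=get_obs();print(o['force'],o['moment'],o['width'],o['tcp_pos'],R.from_quat(o['eef_rot']).as_matrix()[:,0])
E
```

```text
[-1.25890851 -1.18867883  6.32961698] [-1.16663843e-01  4.90864547e-02 -1.05415907e-04] 0.026973933387795884 [0.57757279 0.17831125 0.02832619] [0.97775158 0.20965661 0.00677939]
```

>>> drive_tool([
  [0,0,-8,0,0,0,1],
  [0,0,-25,0,0,0,1],
  [0,0,-55,0,0,0,1],
  [0,0,-90,0,0,0,1],
  [0,0,-125,0,0,0,1],
  [0,0,-160,0,0,0,1],
  [0,0,-180,0,0,0,1],
  [0,0,-180,0,0,0,1],
])

```text
clock: 8.25
tcp_pos: [0.5783, 0.179, 0.2124]
eef_rot: [0.994, 0.105, 0.007, -0.0]
force: [0.3, 0.1, -3.4]
width: 0.0264
gripper_force: 89.3
```

```bash
python3 - <<'E'
from h import *
print(delta(*sock((187,0,50))),sock((187,0,50))[0],get_obs()['force'],get_obs()['moment'],get_obs()['width'])
E
```

```text
(array([  4.9, 338.2,   0.8]), array([-4.73, 26.98, 18.61])) [ 0.65390203 -0.15069636  0.21193856] [ 0.26492301  0.09687477 -3.44308129] [ 0.01636509 -0.12995055 -0.02591627] 0.026365972557033785
```

>>> drive_tool([
  [0,25,-3,-0.5,3,2,1],
  [1,60,-6,-1,6,4.5,1],
  [1,98,-8,-2,10,7,1],
  [2,136,-8,-2.5,14,9.5,1],
  [2,174,-7,-3,18,12,1],
  [3,212,-6,-3.6,21,14.5,1],
  [3,250,-4,-4.2,24,16.5,1],
  [4,285,-2,-4.7,27,18.6,1],
])

```text
clock: 8.92
tcp_pos: [0.6378, -0.1016, 0.2075]
eef_rot: [0.97, -0.059, 0.237, 0.016]
force: [0.7, 1.7, -3.4]
width: 0.0265
gripper_force: 89.4
```

>>> drive_tool([
  [1,27,14,0,0,0,1],
  [1,45,26,0,0,0,1],
  [1,45,26,0,0,0,1],
])

```text
clock: 9.17
tcp_pos: [0.6444, -0.1489, 0.1826]
eef_rot: [0.97, -0.06, 0.235, 0.016]
force: [-0.7, 0.5, -5.2]
width: 0.0267
gripper_force: 89.6
```

```bash
python3 - <<'E'
from h import *
print(delta(*sock((187,0,50))),delta(*sock((192,0,20))),get_obs()['joint_pos'].round(2))
E
```

```text
(array([ 21.9,   0.7, -21.7]), array([ 0.23,  0.79, -0.09])) (array([27.4,  0.5,  8.3]), array([ 0.23,  0.79, -0.09])) [-0.28  0.39  1.91  0.18  0.37  1.26]
```

>>> drive_tool([
  [14,0,-3,0.2,0.8,0,1],
  [27.5,0.5,0,0.2,0.8,0,1],
  [28,0.5,15,0.2,0.8,0,1],
  [28,0.5,30,0.2,0.8,0,1],
  [28,0.5,36,0.2,0.8,0,1],
  [28,0.5,36,0.2,0.8,0,1],
  [28,0.5,36,0.2,0.8,0,1],
])

```text
clock: 9.75
tcp_pos: [0.6875, -0.1506, 0.1673]
eef_rot: [0.968, -0.057, 0.244, 0.014]
force: [0.2, -0.5, -4.7]
width: 0.0269
gripper_force: 89.6
```

```bash
python3 - <<'E'
from h import *
print(delta(*sock((192,0,-13.7))),get_obs()['force'])
T=calibration("top");S=calibration("scene")
hol=[sock((60+k,0,14))[0] for k in (22,44,66)]
for c in (T,S): print([proj(c,h).round(1) for h in hol])
a=capture("top");b=capture("scene")
m=np.hstack([crop(a,320,140,70,100,5),crop(b,320,145,70,100,5)])
cv2.imwrite("pics/p1.png",m[...,::-1]); print(m.shape)
E
```

```text
(array([-3.5,  4.2,  8.6]), array([-0.08, -0.26,  0.15])) [ 0.18677887 -0.54886943 -4.69526715]
[array([358.8, 183.7]), array([360.4, 174.8]), array([362.1, 165.7])]
[array([363.3, 185. ]), array([368.5, 178. ]), array([373.6, 171.1])]
(500, 700, 3)
```

View pics/p1.png

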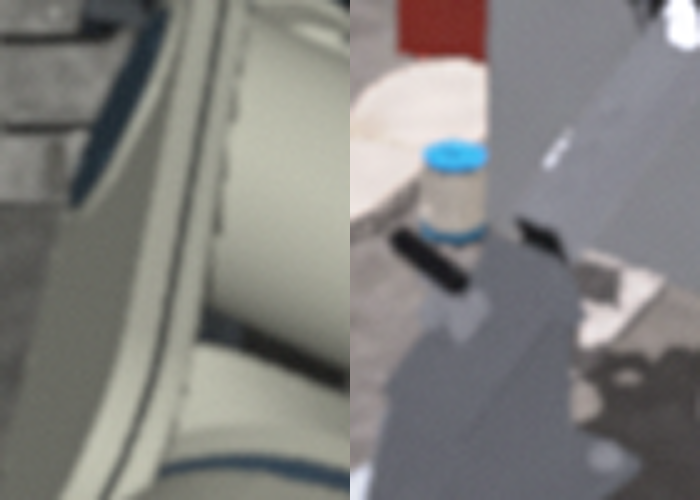

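The top view is blocked by the arm. In the scene crop the black plug end is at (516..565, 218..262), standing just beyond and above the lip. Next I'll compare that with the prediction.

```bash
python3 - <<'E'
from h import *
S=calibration("scene")
o=get_obs();M=R.from_quat(o['eef_rot']).as_matrix()
def held(px,y,z,g=132): return o['tcp_pos']+M@np.array([px-g,-y,-13.7-z])/1000
P=lambda X:((proj(S,X)-[320,145])*5+[350,0]).round(0)
for g in (130,132,134): print(g,[P(held(-0,y,z,g)) for y in (14,-14) for z in (14,-14)], "holes",[P(held(k,0,14,g)) for k in (22,44,66)])
print("lip",[P(sock((50,y,z))[0]) for y in (19.5,-19.5) for z in (19.5,-19.5)],"bar",[P(sock((a*np.cos(1.35),a*np.sin(1.35),68+11.5))[0]) for a in (22,-22)])
E
```

```text
130 [array([512., 203.]), array([527., 239.]), array([562., 222.]), array([576., 258.])] holes [array([563., 177.]), array([589., 142.]), array([615., 107.])]
132 [array([509., 206.]), array([525., 242.]), array([559., 225.]), array([574., 262.])] holes [array([561., 180.]), array([587., 145.]), array([612., 110.])]
134 [array([507., 209.]), array([523., 245.]), array([557., 229.]), array([571., 265.])] holes [array([558., 183.]), array([584., 148.]), array([610., 113.])]
lip [array([490., 231.]), array([512., 280.]), array([560., 259.]), array([580., 309.])] bar [array([389., 224.]), array([455., 275.])]
```

>>> drive_tool([
  [0,2,4,0,-0.2,0.1,1],
  [0,4,8.5,0,-0.2,0.1,1],
  [0,4.2,8.6,0,-0.2,0.1,1],
  [0,4.2,8.6,0,-0.2,0.1,1],
])

```text
clock: 10.18
tcp_pos: [0.6911, -0.1565, 0.1596]
eef_rot: [0.968, -0.059, 0.242, 0.014]
force: [-0.2, 0.1, -3.7]
width: 0.0265
gripper_force: 89.6
```

```bash
python3 - <<'E'
from h import *
print(delta(*sock((192,0,-13.7))),get_obs()['force'])
E
```

```text
(array([-3.7, -1.3, -0.2]), array([-0.03, -0.09, -0.03])) [-0.22097424  0.14895504 -3.65805976]
```

>>> drive_tool([
  [-3,-1.3,0,0,0,0,1],
  [-7,-1.3,0,0,0,0,1],
  [-12,-1.3,0,0,0,0,1],
  [-17,-1.3,0,0,0,0,1],
  [-22,-1.3,0,0,0,0,1],
  [-22,-1.3,0,0,0,0,1],
])

```text
clock: 10.68
tcp_pos: [0.6704, -0.1522, 0.1484]
eef_rot: [0.969, -0.059, 0.241, 0.014]
force: [0.9, -0.8, -4.2]
width: 0.0265
gripper_force: 89.6
```

```bash
python3 - <<'E'
from h import *
print(delta(*sock((174,0,-13.7))),get_obs()['force'],get_obs()['moment'])
E
```

```text
(array([ 2.2,  0.5, -0.2]), array([-0.06,  0.02, -0.01])) [ 0.88477751 -0.80094902 -4.20428113] [ 0.07627753  0.44313016 -0.00822565]
```

>>> drive_tool([
  [-4,0.4,0,0,0,0,1],
  [-8,0.4,0,0,0,0,1],
  [-12,0.4,0,0,0,0,1],
  [-16,0.4,0,0,0,0,1],
  [-20,0.4,0,0,0,0,1],
  [-20,0.4,0,0,0,0,1],
])

```text
clock: 11.18
tcp_pos: [0.6534, -0.1506, 0.1393]
eef_rot: [0.968, -0.059, 0.242, 0.014]
force: [0.4, 0.7, -3.0]
width: 0.0266
gripper_force: 89.6
```

```bash
python3 - <<'E'
from h import *
print(delta(*sock((88,0,-13.7))),get_obs()['force'],get_obs()['moment'])
E
```

```text
(array([-64.4,   0. ,  -0.2]), array([-0.06, -0.02, -0.01])) [ 0.35127969  0.7101712  -3.00763067] [0.10697313 0.50065285 0.01245217]
```

>>> drive_tool([
  [-7,0,0,0,0,0,1],
  [-14,0,0,0,0,0,1],
  [-21,0,0,0,0,0,1],
  [-28,0,0,0,0,0,1],
  [-34,0,0,0,0,0,1],
  [-40,0,0,0,0,0,1],
  [-45,0,0,0,0,0,1],
  [-45,0,0,0,0,0,1],
])

```text
clock: 11.85
tcp_pos: [0.6136, -0.1457, 0.1179]
eef_rot: [0.969, -0.059, 0.241, 0.014]
force: [-0.8, 0.4, -3.7]
width: 0.0267
gripper_force: 89.6
```

```bash
python3 - <<'E'
from h import *
print(delta(*sock((88,0,-13.7))),get_obs()['force'],get_obs()['moment'],get_obs()['joint_pos'].round(2))
E
```

```text
(array([-19. ,   0.1,  -0.2]), array([-0.06,  0.01, -0.02])) [-0.7677225   0.37572905 -3.72236176] [0.08409421 0.46162196 0.03646766] [-0.29  0.47  2.01  0.43  0.19  1.  ]
```

>>> drive_tool([
  [-5,0,0,0,0,0,1],
  [-10,0,0,0,0,0,1],
  [-15,0,0,0,0,0,1],
  [-18,0,0,0,0,0,1],
  [-18.5,0,0,0,0,0,1],
  [-18.5,0,0,0,0,0,1],
  [-18.5,0,0,0,0,0,1],
])

```text
clock: 12.43
tcp_pos: [0.5994, -0.1443, 0.1104]
eef_rot: [0.968, -0.059, 0.243, 0.014]
force: [0.2, 0.2, -3.4]
width: 0.0264
gripper_force: 89.6
```

```bash
python3 - <<'E'
from h import *
print(delta(*sock((88,0,-13.7))),get_obs()['force'],get_obs()['moment'],get_obs()['joint_pos'].round(2))
E
```

```text
(array([-2.9, -0.2, -0.2]), array([-0.03, -0.15,  0.  ])) [ 0.24203224  0.2123311  -3.43025063] [0.04021626 0.47484448 0.01943049] [-0.3   0.47  2.05  0.54  0.16  0.89]
```

>>> drive_tool([
  [-2.9,0,0,0,0,0,1],
  [-2.9,0,0,0,0,0,1],
  [-2.9,0,0,0,0,0,1],
  [-2.9,0,0,0,0,0,0.3],
  [-2.9,0,0,0,0,0,0],
  [-2.9,0,0,0,0,0,-1],
  [-2.9,0,0,0,0,0,-1],
  [-2.9,0,0,0,0,0,-1],
])

```text
clock: 13.1
tcp_pos: [0.5967, -0.1439, 0.1091]
eef_rot: [0.968, -0.059, 0.243, 0.014]
force: [-0.3, -0.4, -0.2]
width: 0.0768
gripper_force: 0.0
```

```bash
python3 - <<'E'
from h import *
print(delta(*sock((88,0,-13.7))),delta(*sock((20,0,170))))
E
```

```text
(array([ 0.1, -0.1, -0.1]), array([-0.03, -0.15,  0.  ])) (array([ -67.4,   -0.2, -184. ]), array([-0.03, -0.15,  0.  ]))
```

>>> drive_tool([
  [0,0,-25,0,0,0,-1],
  [0,0,-60,0,0,0,-1],
  [0,0,-95,0,0,0,-1],
  [-12,0,-130,0,0,0,-1],
  [-30,0,-160,0,0,0,-1],
  [-50,0,-184,0,0,0,-1],
  [-50,0,-184,0,0,0,-1],
  [-50,0,-184,0,0,0,-1],
])

```text
clock: 13.77
tcp_pos: [0.466, -0.1282, 0.2488]
eef_rot: [0.968, -0.059, 0.244, 0.015]
force: [0.5, -0.5, -0.8]
width: 0.0855
gripper_force: 0.0
```

```bash
python3 - <<'E'
from h import *
c=calibration("wrist");im=capture("wrist");np.savez("w4.npz",**c)
cv2.imwrite("pics/w4.png",im[...,::-1])
P=lambda p:proj(c,sock(p)[0]).round(1)
print("flange near face y±22",P((146,22,0)),P((146,-22,0)),P((146,0,22)),"pin end",P((180,0,0)))
print("lip",P((50,19.5,19.5)),P((50,-19.5,19.5)),"tube@100",P((100,14,14)),P((100,-14,14)))
print("bar",[P((a*np.cos(1.35),a*np.sin(1.35),68+11.5)) for a in (22,-22)])
print(delta(*sock((38,0,170))))
E
```

```text
flange near face y±22 [296.2  54.8] [348.2  54.8] [322.3  50.9] pin end [322.3  10.2]
lip [299.6 170.8] [344.6 170.8] tube@100 [305.6 111.2] [338.8 111.2]
bar [array([293.1, 246.6]), array([351.1, 258.7])]
(array([ 0.1, -0.5,  0.6]), array([ 0.  , -0.25, -0.01]))
```

View pics/w4.png

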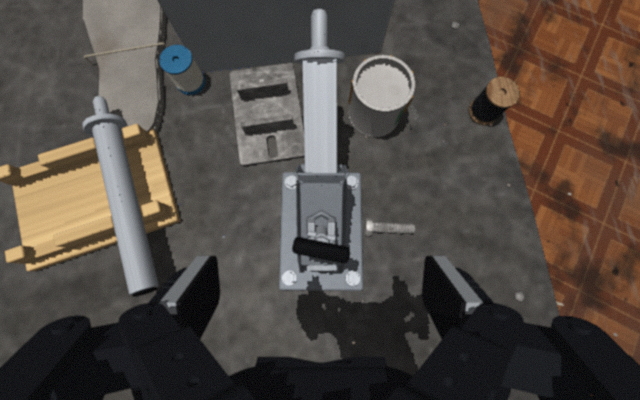

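The post is in the socket, with the flange at about row 55, the lip at about row 172, and the bar at (294,245) to (349,255). The round post is untouched. To check the depth, I'll read edge profiles numerically.

```bash
python3 - <<'E'
from h import *
a=cv2.imread("pics/w4.png",0).astype(int);b=cv2.imread("pics/w3.png",0).astype(int)
print("w4 left side",a[46:66,299]);print("right",a[46:66,341]);print("pin tip",a[4:16,319])
print("tube/flange c320",a[44:70,320]);print("lip c322",a[160:182,322])
print("w3 left side",b[105:128,296],"right",b[105:128,347]);print("pin",b[52:66,320]);print("c320",b[105:135,320])
print("w3 hole col322",b[325:362,322])
E
```

```text
w4 left side [ 58  56  56  57  66 100 133 148 149 150 145 143 119  80  59  54  62  65
  72  77]
right [ 56  59  61  55  62  86 107 112 105 103 104  95  84  65  55  58  66  69
  76  73]
pin tip [ 53  55  52  56  98 153 184 196 201 200 199 200]
tube/flange c320 [179 177 173 177 177 188 199 196 193 185 182 172 146  95  70  81  84  85
  89 120 171 196 197 194 195 197]
lip c322 [188 187 188 187 184 188 188 184 184 185 185 183 171 143 122 107  86  83
  79  75  80  84]
w3 left side [ 83  84  84  84  83  78  98 131 149 156 154 150 152 154 151 152 160 173
 170 152 108  81  98] right [ 79  84  80  85  83  86 100 120 120 115 117 111 109 106  93  79 113 156
 163 127  84  90 133]
pin [ 73  73  70  71  74  95 132 171 184 189 196 204 205 203]
c320 [160 156 157 156 157 141 141 181 210 211 202 200 194 191 188 169 168 193
 205 205 203 201 202 202 201 202 200 201 204 202]
w3 hole col322 [ 67  68  65  70  66  69  68  71  60  26  11   3   6  18  36  66  86 119
 135 126 123 139 166 173 166 166 172 179 178 178 178 179 166 121  90  82
  74]
```

```bash
python3 - <<'E'
from h import *
c3=dict(np.load("w3.npz"));c4=dict(np.load("w4.npz"))
u=np.array([np.cos(.207),np.sin(.207)])
holes=np.array([[.5123,.1653],[.4911,.1612],[.4688,.156]])
h0=(holes@u-np.array([.066,.044,.022])).mean();print("plug end est spread",(holes@u-np.array([.066,.044,.022]))-h0)
M,o=jackT(JX,JY,JYAW)
def sx(px,z=0):
    p0,d=ray(c4,px);p=M.T@(p0-o);d=M.T@d;return ((p+d*(z/1000-p[2])/d[2])*1000).round(1)
for n,a,b in [("far side L",(296,111.3),(299,50.7)),("far R",(347,111.3),(341,50.7)),("near R",(347,119.3),(341,58.7)),("tip",(320,58),(319,8.3))]:
    p3=(onz(c3,a,.042)[:2]@u-h0)*1000;p4=sx(b);print(n,"post x",p3.round(1),"socket",p4,"plug at",(p4[0]-p3).round(1))
for z in (19.5,23): print("lip",sx((322,172.8),z))
print("bar centre y",sx((321.5,250),79.5))
E
```

```text
plug end est spread [ 2.42702464e-05  4.34198147e-04 -4.58468394e-04]
far side L post x 195.1 socket [149.2  19.6   0. ] plug at -45.9
far R post x 195.2 socket [149.2 -15.9   0. ] plug at -46.0
near R post x 189.8 socket [142.9 -16.    0. ] plug at -46.9
tip post x 229.9 socket [181.4   2.7   0. ] plug at -48.5
lip [48.3  0.1 19.5]
lip [48.9  0.1 23. ]
bar centre y [ 2.2  0.6 79.5]
```

>>> drive_tool([
  [-5,0,3,0,0,-7,-1],
  [-10,0,6,0,0,-14,-1],
  [-15,0,10,0,0,-21,-1],
  [-20,0,15,0,0,-28,-1],
  [-25,0,20,0,0,-35,-1],
  [-30,0,25,0,0,-42,-1],
  [-35,0,30,0,0,-49,-1],
  [-38,0,35,0,0,-56,-1],
])

```text
clock: 14.48
tcp_pos: [0.4502, -0.1261, 0.1975]
eef_rot: [0.881, 0.406, 0.206, 0.127]
force: [-1.0, 0.0, -0.3]
width: 0.0852
gripper_force: 0.0
```

>>> drive_tool([
  [0,0,5,0,0,-7,-1],
  [0,0,10,0,0,-14,-1],
  [0,0,15,0,0,-21,-1],
  [0,0,15,0,0,-21,-1],
  [0,0,15,0,0,-21,-1],
])

```text
clock: 14.9
tcp_pos: [0.4572, -0.1269, 0.1846]
eef_rot: [0.795, 0.556, 0.181, 0.161]
force: [0.5, 0.7, -0.6]
width: 0.0854
gripper_force: 0.0
```

```bash
python3 - <<'E'
from h import *
print(delta(*sock((0,0,59),1.36)),get_obs()['joint_pos'].round(2))
E
```

```text
(array([ 0.3,  0.7, 59.9]), array([ 0.01, -0.07, -1.15])) [-0.37  0.14  2.29  0.48  0.26 -0.45]
```

>>> drive_tool([
  [0.3,0.7,20,0,0,-0.6,-1],
  [0.3,0.7,42,0,0,-0.6,-1],
  [0.3,0.7,55,0,0,-0.6,-1],
  [0.3,0.7,60,0,0,-0.6,-1],
  [0.3,0.7,60,0,0,-0.6,-0.3],
  [0.3,0.7,60,0,0,-0.6,0.2],
  [0.3,0.7,60,0,0,-0.6,0.6],
  [0.3,0.7,60,0,0,-0.6,1],
], force=60)

```text
clock: 15.57
tcp_pos: [0.4856, -0.1303, 0.1335]
eef_rot: [0.791, 0.561, 0.18, 0.163]
force: [0.9, -0.1, 0.3]
width: 0.0389
gripper_force: 0.0
```

>>> drive_tool([
  [0,0,0,0,0,0,1],
  [0,0,0,0,0,0,1],
  [0,0,0,0,0,0,1],
  [0,0,0,0,0,0,1],
])

```text
clock: 15.9
tcp_pos: [0.4855, -0.1302, 0.1335]
eef_rot: [0.791, 0.561, 0.18, 0.163]
force: [-3.8, 0.8, 5.8]
width: 0.0107
gripper_force: 59.7
```

```bash
python3 - <<'E'
from h import *
print(delta(*sock((0,0,59),1.35)),get_obs()['force'],get_obs()['joint_pos'].round(2))
E
```

```text
(array([-0.1, -0.4,  1.4]), array([ 0.16, -0.07,  0.25])) [-3.79474155  0.80237293  5.83339097] [-0.35  0.3   2.27  0.91  0.14 -0.89]
```

>>> drive_tool([
  [0,0,-2,0,0,0,1],
  [0,0,-4,0,0,0,1],
  [0,0,-4.5,0,0,0,1],
  [0,0,-4.5,0,0,0,1],
])

```text
clock: 16.23
tcp_pos: [0.4835, -0.13, 0.1369]
eef_rot: [0.791, 0.561, 0.18, 0.163]
force: [5.7, 0.2, -9.8]
width: 0.0105
gripper_force: 58.5
```

```bash
python3 - <<'E'
from h import *
print(delta(*sock((0,0,59),1.35)),get_obs()['force'])
E
```

```text
(array([-0.1, -0.2,  5.3]), array([ 0.09, -0.07,  0.24])) [ 5.73336462  0.16913168 -9.8012799 ]
```

>>> drive_tool([
  [0,0,0,0,0,6,1],
  [0,0,0,0,0,13,1],
  [0,0,0,0,0,20,1],
  [0,0,0,0,0,27,1],
  [0,0,0,0,0,34,1],
  [0,0,0,0,0,41,1],
  [0,0,0,0,0,48,1],
  [0,0,0,0,0,55,1],
])

```text
clock: 16.9
tcp_pos: [0.4839, -0.1303, 0.1369]
eef_rot: [0.961, 0.129, 0.235, 0.061]
force: [5.9, -1.5, -8.9]
width: 0.0106
gripper_force: 58.5
```

>>> drive_tool([
  [0,0,0,0,0,7,1],
  [0,0,0,0,0,14,1],
  [0,0,0,0,0,20,1],
  [0,0,0,0,0,22,1],
  [0,0,0,0,0,22,1],
])

```text
clock: 17.32
tcp_pos: [0.4839, -0.1305, 0.1369]
eef_rot: [0.968, -0.055, 0.243, 0.016]
force: [5.4, -1.7, -9.8]
width: 0.0107
gripper_force: 58.5
```

```bash
python3 - <<'E'
from h import *
print(delta(*sock((0,0,48.4),0)),get_obs()['force'],get_obs()['moment'])
E
```

```text
(array([-0.7, -0.5, 15.8]), array([ 0.02, -0.15,  0.46])) [ 5.39281137 -1.67115978 -9.83932083] [-0.28767871  0.04116246 -0.19519544]
```

>>> drive_tool([
  [0,0,3,0,0,0.5,1],
  [0,0,6,0,0,0.5,1],
  [0,0,9,0,0,0.5,1],
  [0,0,11,0,0,0.5,1],
  [0,0,12,0,0,0.5,1],
  [0,0,12,0,0,0.5,1],
])

```text
clock: 17.82
tcp_pos: [0.4893, -0.1311, 0.1266]
eef_rot: [0.968, -0.058, 0.243, 0.015]
force: [-0.1, -2.4, 1.4]
width: 0.0106
gripper_force: 60.1
```

```bash
python3 - <<'E'
from h import *
print(delta(*sock((0,0,48.4),0)),get_obs()['force'],get_obs()['moment'])
E
```

```text
(array([-0.6, -0.5,  4.1]), array([ 0.02, -0.16,  0.08])) [-0.05727466 -2.42735538  1.36466982] [-0.48175177  0.19341825 -0.26797295]
```

The plunger stopped about 4 mm short with no spring load, so the nose is resting on the hole's edge. That puts the post about 2.5 mm too deep, which agrees with the picture. I'll try a gentle push to cam the nose in.

>>> drive_tool([
  [0,0,1,0,0,0,1],
  [0,0,2,0,0,0,1],
  [0,0,3,0,0,0,1],
  [0,0,4,0,0,0,1],
  [0,0,4,0,0,0,1],
  [0,0,4,0,0,0,1],
])

```text
clock: 18.32
tcp_pos: [0.491, -0.1313, 0.1234]
eef_rot: [0.968, -0.058, 0.243, 0.015]
force: [-2.7, -3.5, 6.3]
width: 0.0106
gripper_force: 61.0
```

```bash
python3 - <<'E'
from h import *
print(delta(*sock((0,0,48.4),0)),get_obs()['force'],get_obs()['moment'])
E
```

```text
(array([-0.6, -0.4,  0.4]), array([ 0.02, -0.19,  0.09])) [-2.73382143 -3.45670068  6.31786163] [-0.54281944  0.16563499 -0.29769297]
```

>>> drive_tool([
  [0,0,1,0,0,0,1],
  [0,0,2,0,0,0,1],
  [0,0,3,0,0,0,1],
  [0,0,3,0,0,0,1],
])

```text
clock: 18.65
tcp_pos: [0.4915, -0.1313, 0.1229]
eef_rot: [0.968, -0.058, 0.245, 0.015]
force: [-30.9, 0.4, 52.6]
width: 0.0105
gripper_force: 68.5
```

```bash
python3 - <<'E'
from h import *
print(delta(*sock((0,0,48.4),0)),get_obs()['force'],get_obs()['moment'])
E
```

```text
(array([-0.8, -0.4, -0.2]), array([ 0.05, -0.36,  0.09])) [-30.91432899   0.39874492  52.6416273 ] [-0.44477407  0.49084971 -0.29526745]
```

>>> drive_tool([
  [0,0,-1.5,0,0,0,1],
  [0,0,-2.5,0,0,0,1],
  [0,0,-2.5,0,0,0,0.5],
  [0,0,-2.5,0,0,0,0],
  [0,0,-2.5,0,0,0,-1],
  [0,0,-5,0,0,0,-1],
  [0,0,-25,0,0,0,-1],
  [0,0,-60,0,0,0,-1],
])

```text
clock: 19.32
tcp_pos: [0.4724, -0.1266, 0.1578]
eef_rot: [0.969, -0.057, 0.242, 0.011]
force: [1.0, 0.8, 0.1]
width: 0.0799
gripper_force: 0.0
```

>>> drive_tool([
  [15,0,-25,0,0,0,-1],
  [28,0,-45,0,0,0,-1],
  [38,0,-63,0,0,0,-1],
  [38,0,-63,0,0,0,-1],
  [38,0,-63,0,0,0,-1],
])

```text
clock: 19.73
tcp_pos: [0.4773, -0.1278, 0.2339]
eef_rot: [0.968, -0.056, 0.245, 0.012]
force: [-0.5, 1.9, -0.6]
width: 0.0854
gripper_force: 0.0
```

```bash
python3 - <<'E'
from h import *
c=calibration("wrist");im=capture("wrist");np.savez("w5.npz",**c)
S=calibration("scene");sc=capture("scene")
a=crop(im,260,0,130,300,2);b=crop(sc,310,150,80,120,5)
m=np.zeros((600,800,3),np.uint8);m[:600,:260]=a;m[:600,300:700]=b
cv2.imwrite("pics/f.png",m[...,::-1])
P=lambda p:proj(c,sock(p)[0]).round(1)
Q=lambda p:((proj(S,sock(p)[0])-[310,150])*5+[300,0]).round(0)
W=lambda p:((P(p)-[260,0])*2).round(0)
for d in (0,6):print(d,"bar wrist",[W((x,0,68+d)) for x in (22,-22)],"scene",[Q((x,0,68+d)) for x in (22,-22)])
print("flange near",W((146,22,0)),W((146,-22,0)),"lip",W((50,0,19.5)))
print(delta(*sock((38,0,170))))
E
```

```text
0 bar wrist [array([131., 464.]), array([130., 576.])] scene [array([459., 201.]), array([399., 279.])]
6 bar wrist [array([131., 470.]), array([130., 584.])] scene [array([455., 193.]), array([395., 271.])]
flange near [ 77. 112.] [188. 112.] lip [131. 358.]
(array([  0.1,   1.5, -18.2]), array([-0.43, -0.19,  0.13]))
```

View pics/f.png

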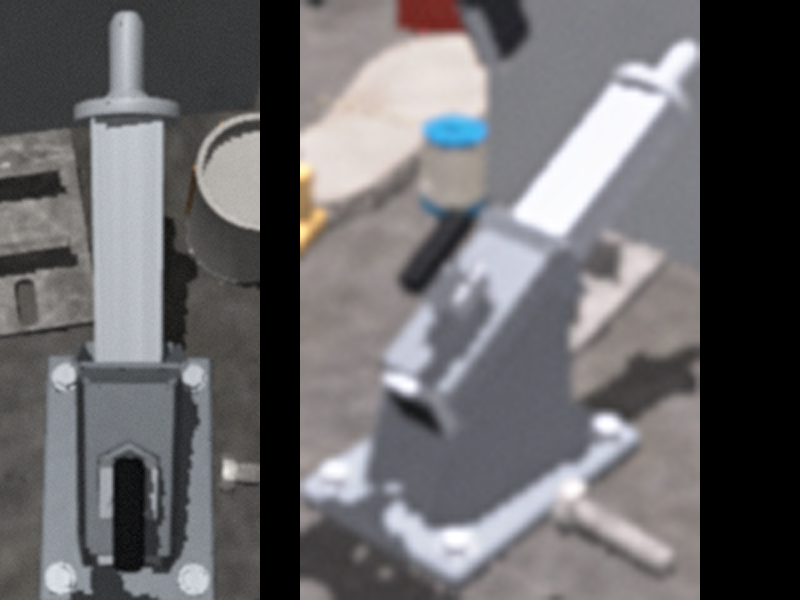

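The last view shows the bar at rows 458 to 570 in the enlarged wrist view, along the socket. Its length of 112 px matches the home height. The post is seated with its flange at about row 115, and the bystanders are in place. On the way down the plunger travelled 12.2 mm below parked to a hard stop, so the pin is home. The gripper is clear, so I'm handing in.

```bash
python3 - <<'E'
from bench import *
print(finish_job())
E
```

```text
the job is handed in; nothing more can be done
None
```

I fitted the square post and handed the job in at about 20 s of the 61 s allowed. The handle is back along the socket, and the pin is home in the middle hole, judging by its 12.2 mm travel to a hard stop and the last pictures. The post had gone in about 2.5 mm too deep, so I pushed the handle down gently to seat the pin, and one check of the stop reached about 61 N at the wrist. The gripper is clear, and the round post and other things were left where they were.

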